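Set the dust-extraction iris and start the fan

TASK

Before dry-sanding pots, set the suction: push the lever of the extraction inlet round until it points at the setting clip on its scale, the lever bar lying over the clip, and leave it there. Then press the start button of the fan (the flat one, not the mushroom) all the way down and let go. Only push and press: leave the ware and tools on the bench where they stand.

Things in the scene. Friction and masses are not known exactly. Their poses are not given: they have to be found in the camera images.
- inlet_axis (a point): Dust-extraction inlet, galvanised, standing upright through the bench: 160 mm duct, round drum 224 mm across between 50 and 104 mm above the bench, on top of it a bell mouth with a wire cross, 194 mm across and up to 147 mm high, iris blades inside. The point is on its vertical axis, 107 mm above the bench, level with the top of the scale plate: a flat sector 108 to 142 mm from the axis with seven dark lines 0.2 rad apart.
- iris_lever (a joint): Ring with lever that turns about the inlet's vertical axis over the scale plate and works the iris: 0 = shut end stop (first scale line), growing counter-clockwise seen from above, 1.2 rad = fully open end stop (seventh line). It turns stiffly (about 4 N sideways at the post) and stays exactly where it is left.
- lever_post (a point): Upright round post at the lever's end, 16 mm across, 158 mm from the inlet's axis, black sleeve from 114 to 160 mm above the bench; the point is on its centre line at 140 mm. Its x axis points along the lever, straight out from the inlet's axis. The lever bar (6 mm wide over the scale, 110 to 114 mm above the bench) is the pointer. Outside the drum there is free space all round the post and nothing fixed higher than 109 mm.
- clip_mark (a point): Setting clip: a small dark sheet-steel saddle, 16 mm wide, fixed over the outer rim of the scale plate; it marks the wanted setting. The point is on the middle of its top face, 133 mm from the inlet's axis, 108.5 mm high; its x axis points straight out from the inlet's axis. The lever passes over it without touching.
- start_button (a joint): Start button of the fan's push-button station (grey box 150 x 78 mm, 52 mm tall, fixed on the bench): 0 = out, 0.006 m = fully pressed down; the spring needs about 1.5 N to start and 4.5 N fully down, and pushes it back out.
- start_top (a point): Centre of the top face of the start button: the flat cylinder, 30 mm across, 68 mm above the bench, in a steel collar 57 mm high. The x axis of this point runs along the box towards the stop button.
- stop_button (a joint): Stop button of the same station: 0 = out, 0.006 m = fully pressed; same spring.
- stop_top (a point): Centre of the top of the stop button: the taller mushroom head, 43 mm across, 87 mm above the bench, 70 mm from the start button along the box.
- mug: Loose bystander: bisque mug, 72 mm across, 84 mm tall; origin at the centre of its underside. To be left alone.
- bowl: Loose bystander: unfired clay bowl, 124 mm across, 55 mm tall; origin at the centre of its underside. To be left alone.
- kiln_prop: Loose bystander: square ceramic kiln prop, 34 x 34 x 76 mm, standing; origin at the centre of its underside. To be left alone.
- loop_tool: Loose bystander: trimming loop tool lying flat, wooden handle 100 x 14 x 14 mm with a wire loop, 165 mm long along its x; origin at the centre of its underside. To be left alone.
- wood_knife: Loose bystander: wooden modelling knife lying flat, 185 x 15 x 9 mm along its x; origin at the centre of its underside. To be left alone.
- rib: Loose bystander: wooden throwing rib lying flat, 50 x 95 x 7 mm; origin at the centre of its underside. To be left alone.
- glaze_jar: Loose bystander: glass jar with white cap, 72 mm across, 95 mm tall; origin at the centre of its underside. To be left alone.
- test_tile: Loose bystander: L-shaped glaze test tile, 45 x 30 mm, 80 mm tall; origin at the centre of its underside. To be left alone.

How it is judged:
By the outcome, as a careful person would: the job done as asked, in the order asked, and still so for the second after the job is handed in, with the robot touching nothing.
It also fails if it takes over 54 s, if anything falls off the work surface, if the arm or the gripper's body presses on something with over 40 N, if the wrist force passes 120 N, or if a joint passes its speed limit or range.

ROBOT

A 6-joint arm with a two-finger parallel gripper is mounted at the origin on the work surface. World frame = base frame: x ahead of the robot, y to its left, z up, the work surface at z = 0. Lengths are in m, angles in rad, forces in N, time in s.
With the tool pointing down it reaches from about 0.325 to 1 m from the base axis. Payload 5.1 kg.
Tool frame: the origin (TCP) lies at the very end of the fingers, on their centre line; the grasp point (between the pads) lies 19 mm behind it; x points along the fingers, y is the direction in which the jaws open and shut, and the axes are right-handed (so a half turn about x gives the same grasp; the last joint's range is limited). The gripper opens to 85 mm and grips with 20 to 120 N. Pads are 22 mm wide; open, the fingers measure 114 mm over their backs; the gripper's body (76 mm by 85 mm) begins 54 mm behind the grasp point. The pads swing forward as they close: fully open they stand 13 mm farther back than shut.
Start: joints at [-1.247, 0.124, 1.65, -0, 1.367, -0.083], TCP at [0.257, -0.597, 0.231] pointing down, gripper open.
Joint ranges: [-2.61, 2.61], [-1.02, 2.33], [0.03, 2.71], [-1.35, 4.49], [0.32, 2.68], [-2.91, 2.91]. Speed limits (rad/s): [2.57, 2.57, 3.14, 3.14, 3.14, 3.14].

INTERFACE

Orientations are given as a rotation vector (axis times angle).
In Python, from bench import arm gives the robot as it stands.
- The arm moves only by the tool servo_tool, never from a script. Its argument "motion" is a list of rows, each an object of numbers: "rx", "ry", "rz": the turn, a rotation vector about the tool's x, y, z in degrees; "x", "y", "z": the shift along the tool's x, y, z in cm; "gripper": the opening, from 0 (shut) to 1 (fully open). A call has 1 to 20 rows; each row shifts and turns the commanded pose from where the row before left it, along the tool's axes as they then stand; what a row does not reach is not made up. A row lasts 1/8 s, in which the tool goes at most 62.5 mm and 10.7 degrees, less where a joint would pass 70% of its speed; a pose out of reach is approached as far as the arm can. A call is refused whole if a number of a shift passes 6.25 or a number of a turn 10.7, either way. A call with a gripper value outside its range is refused whole. The fingers move at their own pace and stop on an object; the grip force is fixed at half the most. Time passes only in rows, so rows that do not move let the fingers close. It gives the time, the measured TCP pose, the force and the opening at its end, in the units of the state.
- arm.state(): the state, without advancing time (a new reading comes with each control period).
- arm.read_camera(name): name is "scene" or "top"; returns a dict with "color" (384x512x3 uint8, red, green, blue), "camera_matrix" (3x3 intrinsics, pixels), "extrinsics" (4x4, takes a point from world to camera coordinates). Camera axes: x right, y up, looking along -z (the intrinsics and any distortion apply to the point x, -y, -z); pixel columns grow to the right and rows downward; lengths in m; the calibration is good to about 2 mm. A picture is of the moment at which its call begins. There is no depth.
- arm.finish_job(): hands the job in, once; it reports no verdict.
Trained networks look in the newest picture that a camera, given by its name, has taken for a name from the list of things; names that differ only in an ending like _2 or _b are one class to them, and where a whole thing is asked for, a point or a joint stands for the part that bears it (a point fixed in the world has none). Each returns a list of dicts, best first, with "conf" (0 to 1); they miss things now and then, are a little off and sometimes report something else, mostly with a low value. They report only what shows in the picture. A call takes as long as a camera call.
- arm.spot_in(camera, query): "box" ([left, top, right, bottom] in pixels, round what is visible of it).
The state is a dict: "time": time; "joints": joint angles; "joint_velocities": joint speeds; "joint_torque": joint torques, N m; "eef_pos": TCP position; "eef_rot": TCP orientation; "wrist_force": force on the tool from outside, world axes, zero at the start; "moment": the same for the moment, N m; "grip_width": opening from 0.0 (shut) to 1.0 (fully open).
Only numpy, scipy, OpenCV 4.12 (cv2) and the standard library are available. Lean on these libraries where they do the work, as an engineer would, in place of code of your own. Each camera call takes 0.05 s, during which the arm holds its last target. There are 200 camera calls.

## Working session

There is one attempt and no reset: what is moved stays moved. The work goes in short steps, Python scripts to look and compute and a tool call to move; the robot and the scene stay as the last step left them, time stands still between calls to the robot, and variables do not carry over. Pictures are saved under pics/ and viewed, about 8 in all and at most 12, crops included, and the job is handed in when it is done.

Besides the shell and the picture viewer there is one more tool, called after "Request:" as name(argument=value, ...), one argument or row to a line, values as JSON. servo_tool: Moves the arm, as the interface text tells. Its arguments: {"type":"object","properties":{"motion":{"type":"array","items":{"type":"object","properties":{"rx":{"type":"number"},"ry":{"type":"number"},"rz":{"type":"number"},"x":{"type":"number"},"y":{"type":"number"},"z":{"type":"number"},"gripper":{"type":"number"}}}}},"required":["motion"]}

```bash
mkdir -p pics; cat > h.py <<'E'
import numpy as np, cv2
from bench import arm
def ray(c,u,v,z):
    K=np.array(c["camera_matrix"]);E=np.array(c["extrinsics"])
    d=np.linalg.inv(K)@[u,v,1]; d=np.array([d[0],-d[1],-d[2]])
    R=E[:3,:3];o=-R.T@E[:3,3];w=R.T@d
    return o+w*(z-o[2])/w[2]
def proj(c,p):
    K=np.array(c["camera_matrix"]);E=np.array(c["extrinsics"])
    q=E[:3,:3]@np.array(p)+E[:3,3]; q=K@[q[0],-q[1],-q[2]]
    return q[:2]/q[2]
E
python3 - <<'E'
from h import *
for n in("scene","top"):
    c=arm.read_camera(n); print(n,[k for k in c],np.round(c["camera_matrix"],1).tolist(),np.round(c["extrinsics"],3).tolist())
    np.savez(f"{n}.npz",**{k:c[k] for k in("color","camera_matrix","extrinsics")})
    cv2.imwrite(f"pics/{n}0.png",cv2.cvtColor(c["color"],cv2.COLOR_RGB2BGR))
    for q in("inlet_axis","iris_lever","lever_post","clip_mark","start_button","start_top","stop_top","mug","bowl","glaze_jar","kiln_prop","test_tile"):
        print(q,[(np.round(b["box"]).tolist(),round(b["conf"],2)) for b in arm.spot_in(n,q)[:2]])
s=arm.state();print(s)
E
```

```text
scene ['color', 'camera_matrix', 'extrinsics'] [[425.9, 0.0, 253.7], [0.0, 425.9, 186.7], [0.0, 0.0, 1.0]] [[0.375, 0.927, 0.009, -0.18], [-0.774, 0.308, 0.553, 0.363], [0.51, -0.214, 0.833, -1.555], [0.0, 0.0, 0.0, 1.0]]
inlet_axis [([167.0, 189.0, 254.0, 297.0], 0.91)]
iris_lever [([172.0, 180.0, 248.0, 278.0], 0.55)]
lever_post [([173.0, 182.0, 251.0, 277.0], 0.79), ([331.0, 197.0, 347.0, 212.0], 0.72)]
clip_mark [([204.0, 190.0, 211.0, 202.0], 0.6), ([249.0, 179.0, 276.0, 213.0], 0.38)]
start_button [([320.0, 182.0, 334.0, 194.0], 0.59)]
start_top [([196.0, 162.0, 247.0, 187.0], 0.7), ([323.0, 188.0, 334.0, 196.0], 0.38)]
stop_top [([334.0, 198.0, 346.0, 209.0], 0.46)]
mug [([207.0, 192.0, 211.0, 203.0], 0.7), ([247.0, 179.0, 279.0, 215.0], 0.69)]
bowl [([266.0, 236.0, 316.0, 277.0], 0.89), ([325.0, 185.0, 334.0, 197.0], 0.2)]
glaze_jar [([90.0, 215.0, 120.0, 252.0], 0.92), ([332.0, 199.0, 345.0, 212.0], 0.73)]
kiln_prop [([271.0, 212.0, 285.0, 229.0], 0.85)]
test_tile [([361.0, 118.0, 378.0, 146.0], 0.58)]
top ['color', 'camera_matrix', 'extrinsics'] [[375.6, 0.0, 253.8], [0.0, 
[... 919 characters left out ...]
[([87.0, 222.0, 111.0, 237.0], 0.77)]
{'time': 1.3, 'joints': array([-1.24660590e+00,  1.23802733e-01,  1.65030543e+00,  2.21137678e-05,
        1.36748340e+00, -8.26053330e-02]), 'joint_velocities': array([ 0.00059048,  0.00014236, -0.00012766,  0.00130472, -0.00010688,
        0.00034753]), 'joint_torque': array([-9.54698226e-04, -4.23597693e+01, -3.65744841e+01, -1.37008087e-04,
        5.35036852e-04,  2.44366925e-05]), 'eef_pos': array([ 0.25715732, -0.59695756,  0.23131723]), 'eef_rot': array([ 1.99764282,  0.41200616, -1.99759869]), 'wrist_force': array([-0.1426328 ,  0.54036674, -0.06628394]), 'moment': array([ 0.00403233, -0.02523672, -0.03015401]), 'grip_width': 1.0035992356923897}
```

```bash
python3 -c "
import cv2,numpy as np
cv2.imwrite('pics/both.png',cv2.resize(cv2.imread('pics/top0.png'),(800,600),interpolation=3))"
```

```text
(no output)
```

View pics/scene0.png

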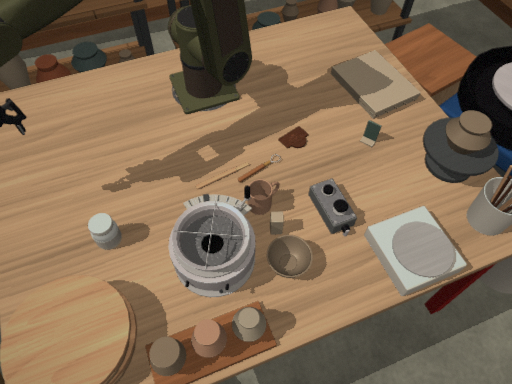

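View pics/both.png

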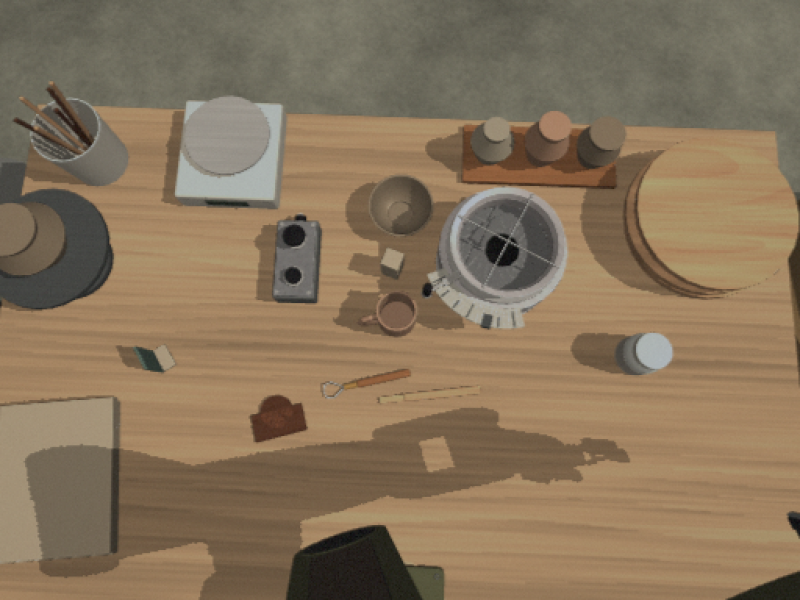

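Both views show the inlet with its lever. In the 800-px top view the post is at about (428,289), the clip at (487,321) and the wire cross at (502,247). The station is at (297,260), with one dark knob at (293,235) and one at (292,275). I'll zoom in on these.

```bash
python3 - <<'E'
import cv2,numpy as np
t=cv2.imread('pics/top0.png');s=cv2.imread('pics/scene0.png')
a=cv2.resize(t[110:220,260:375],None,fx=5,fy=5,interpolation=2)
b=cv2.resize(t[130:200,165:215],None,fx=4,fy=4,interpolation=2)
c=cv2.resize(s[180:305,160:285],None,fx=4.4,fy=4.4,interpolation=2)
d=cv2.resize(s[170:240,300:365],None,fx=3.4,fy=3.4,interpolation=2)
def st(x,y):
    o=np.zeros((x.shape[0],x.shape[1]+y.shape[1],3),np.uint8);o[:x.shape[0],:x.shape[1]]=x;o[:y.shape[0],x.shape[1]:]=y;return o
cv2.imwrite('pics/zt.png',st(a,b));cv2.imwrite('pics/zs.png',st(c,d));print(st(a,b).shape,st(c,d).shape)
E
```

```text
(550, 775, 3) (550, 771, 3)
```

View pics/zt.png

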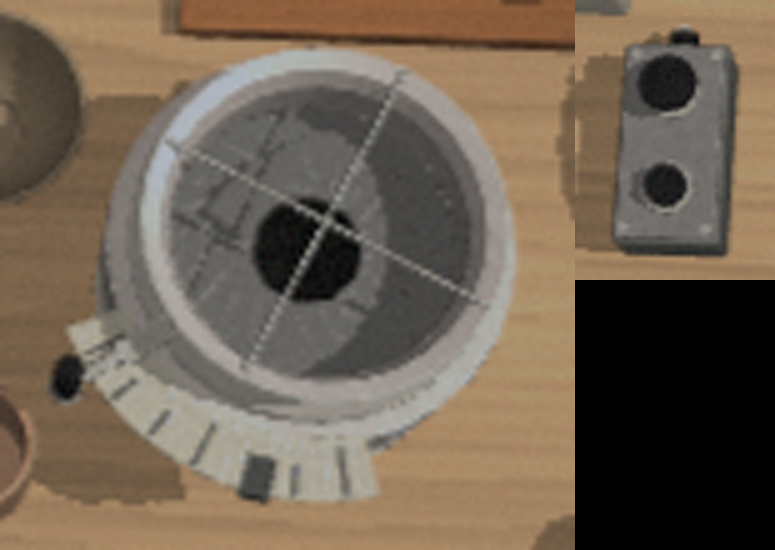

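View pics/zs.png

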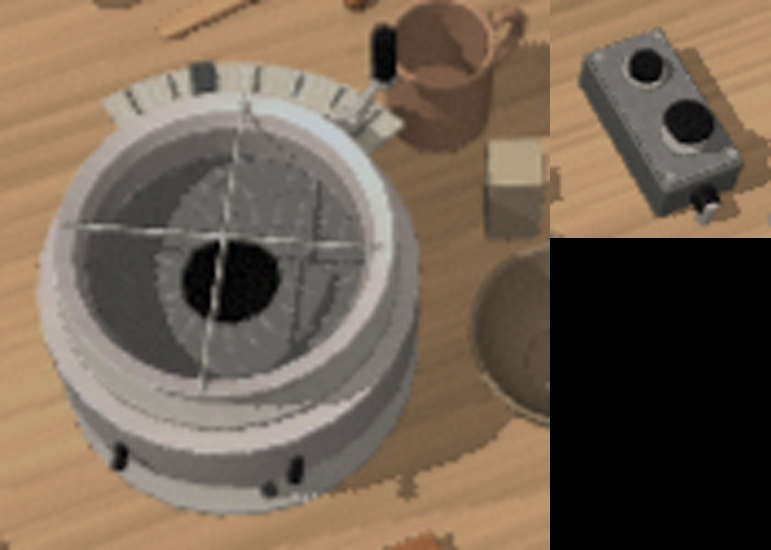

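The zooms give the clip at top crop (258,478) and the post top at (67,372). The mushroom is the bigger, upper knob at (667,83), and the start button is the smaller one at (665,185).

```bash
python3 - <<'E'
from h import *
from scipy.optimize import least_squares
from scipy.spatial.transform import Rotation as R
C={n:dict(np.load(n+".npz")) for n in("top","scene")}
T=lambda x,y,s=5,ox=260,oy=110:((x+.5)/s-.5+ox,(y+.5)/s-.5+oy)
S=lambda x,y:T(x,y,4.4,160,180)
B=lambda x,y:T(x-575,y,4,165,130)
D=lambda x,y:T(x-550,y,3.4,300,170)
pol=lambda p,r,a,z:np.r_[p[0]+r*np.cos(a),p[1]+r*np.sin(a),z]
# p: cx,cy,lever,clip,line0
obs=[("top",T(67,367),lambda p:pol(p,.158,p[2],.160)),("scene",S(384,30),lambda p:pol(p,.158,p[2],.160)),
("top",T(260,474),lambda p:pol(p,.133,p[3],.1085)),("scene",S(203,73),lambda p:pol(p,.133,p[3],.1085)),
("top",T(326,219),lambda p:np.r_[p[0],p[1],p[5]]),("scene",S(225,236),lambda p:np.r_[p[0],p[1],p[5]])]
for k,xy in((1,(122,387)),(2,(160,422)),(3,(203,443)),(5,(294,480)),(6,(344,470))):
    obs.append(("top",T(*xy),lambda p,k=k:pol(p,.128,p[4]+.2*k,.107)))
f=lambda p:np.concatenate([proj(C[n],g(p))-uv for n,uv,g in obs])
p0=np.r_[ray(C["top"],*T(326,219),.145)[:2],2.2,3,2,.145]
r=least_squares(f,p0,bounds=(p0-[.1,.1,2,2,2,.02],p0+[.1,.1,2,2,2,.003]));p=r.x
print("axis",p[:2].round(4),"lever,clip,line0",p[2:5].round(3),"rel",(p[2:4]-p[4]).round(3),"z",p[5].round(3));print(r.fun.reshape(-1,2).round(1).tolist())
print("post",pol(p,.158,p[2],.14).round(4),"clip",pol(p,.133,p[3],.1085).round(4))
for nm,z,b,d in(("start",.068,(665,184),(646,66)),("stop",.087,(667,82),(688,121))):
    print(nm,ray(C["top"],*B(*b),z).round(4),ray(C["scene"],*D(*d),z).round(4))
for nm,bt,bs,z in(("mug",(250,202),(260,197),.084),("bowl",(255,133),(291,256),.05),("prop",(251,168),(278,217),.07)):
    print(nm,ray(C["top"],*bt,z).round(3),ray(C["scene"],*bs,z).round(3))
s=arm.state();print(R.from_rotvec(s["eef_rot"]).as_matrix().round(3))
E
```

```text
axis [ 0.6486 -0.184 ] lever,clip,line0 [2.156 2.942 2.077] rel [0.079 0.865] z 0.146
[[0.4, 0.3], [0.6, -0.1], [0.1, 0.5], [0.3, 0.2], [-0.4, 0.5], [0.6, -0.6], [1.3, -0.5], [0.4, -0.7], [-0.2, 0.5], [0.1, -1.3], [-0.3, 0.8]]
post [ 0.5613 -0.0522  0.14  ] clip [ 0.5182 -0.1576  0.1085]
start [0.5938 0.1864 0.068 ] [0.599  0.1827 0.068 ]
stop [0.6625 0.187  0.087 ] [0.6695 0.1812 0.087 ]
mug [0.523 0.007 0.084] [ 0.561 -0.014  0.084]
bowl [0.734 0.002 0.05 ] [0.743 0.    0.05 ]
prop [0.623 0.008 0.07 ] [0.631 0.01  0.07 ]
[[ 0.     0.396 -0.918]
 [ 0.    -0.918 -0.396]
 [-1.     0.    -0.   ]]
```

Request:
servo_tool(
  motion=[
    {"y":-2.755,"z":-3.774,"gripper":0},
    {"y":-2.755,"z":-3.774,"gripper":0},
    {"y":-2.755,"z":-3.774,"gripper":0},
    {"y":-2.755,"z":-3.774,"gripper":0},
    {"y":-2.755,"z":-3.774,"gripper":0},
    {"y":-2.755,"z":-3.774,"gripper":0},
    {"y":-2.755,"z":-3.774,"gripper":0},
    {"y":-2.755,"z":-3.774,"gripper":0},
    {"y":-2.755,"z":-3.774,"gripper":0},
    {"y":-2.755,"z":-3.774,"gripper":0},
    {"y":-2.755,"z":-3.774,"gripper":0},
    {"y":-2.755,"z":-3.774,"gripper":0},
    {"y":-2.755,"z":-3.774,"gripper":0},
    {"y":-2.755,"z":-3.774,"gripper":0},
    {"rx":-10.2,"gripper":0},
    {"gripper":0},
    {"gripper":0},
  ],
)

```text
invalid input at $.motion[0]: expected keys rx, ry, rz, x, y, z, gripper
```

Request:
servo_tool(
  motion=[
    {"x":0,"y":-2.755,"z":-3.774,"rx":0,"ry":0,"rz":0,"gripper":0},
    {"x":0,"y":-2.755,"z":-3.774,"rx":0,"ry":0,"rz":0,"gripper":0},
    {"x":0,"y":-2.755,"z":-3.774,"rx":0,"ry":0,"rz":0,"gripper":0},
    {"x":0,"y":-2.755,"z":-3.774,"rx":0,"ry":0,"rz":0,"gripper":0},
    {"x":0,"y":-2.755,"z":-3.774,"rx":0,"ry":0,"rz":0,"gripper":0},
    {"x":0,"y":-2.755,"z":-3.774,"rx":0,"ry":0,"rz":0,"gripper":0},
    {"x":0,"y":-2.755,"z":-3.774,"rx":0,"ry":0,"rz":0,"gripper":0},
    {"x":0,"y":-2.755,"z":-3.774,"rx":0,"ry":0,"rz":0,"gripper":0},
    {"x":0,"y":-2.755,"z":-3.774,"rx":0,"ry":0,"rz":0,"gripper":0},
    {"x":0,"y":-2.755,"z":-3.774,"rx":0,"ry":0,"rz":0,"gripper":0},
    {"x":0,"y":-2.755,"z":-3.774,"rx":0,"ry":0,"rz":0,"gripper":0},
    {"x":0,"y":-2.755,"z":-3.774,"rx":0,"ry":0,"rz":0,"gripper":0},
    {"x":0,"y":-2.755,"z":-3.774,"rx":0,"ry":0,"rz":0,"gripper":0},
    {"x":0,"y":-2.755,"z":-3.774,"rx":0,"ry":0,"rz":0,"gripper":0},
    {"x":0,"y":0,"z":0,"rx":-10.2,"ry":0,"rz":0,"gripper":0},
    {"x":0,"y":0,"z":0,"rx":0,"ry":0,"rz":0,"gripper":0},
    {"x":0,"y":0,"z":0,"rx":0,"ry":0,"rz":0,"gripper":0},
  ],
)

```text
time: 3.42
eef_pos: [0.5896, -0.034, 0.2313]
eef_rot: [1.891, 0.566, -1.891]
wrist_force: [0.1, -1.0, -0.2]
grip_width: 0.003
```

Request:
servo_tool(
  motion=[
    {"x":3,"y":0,"z":0,"rx":0,"ry":0,"rz":0,"gripper":0},
    {"x":3,"y":0,"z":0,"rx":0,"ry":0,"rz":0,"gripper":0},
    {"x":3,"y":0,"z":0,"rx":0,"ry":0,"rz":0,"gripper":0},
    {"x":1.9,"y":0,"z":0,"rx":0,"ry":0,"rz":0,"gripper":0},
    {"x":0,"y":0,"z":0,"rx":0,"ry":0,"rz":0,"gripper":0},
  ],
)

```text
time: 4.05
eef_pos: [0.5886, -0.0339, 0.1206]
eef_rot: [1.887, 0.569, -1.893]
wrist_force: [-0.7, -0.1, 0.9]
grip_width: 0.0
```

```bash
python3 - <<'E'
import numpy as np
from scipy.spatial.transform import Rotation as R
from h import *
s=arm.state();print(s["eef_pos"],R.from_rotvec(s["eef_rot"]).as_matrix().round(3).tolist(),s["wrist_force"])
ax=np.array([.6486,-.184])
# follow: z step then rx; simulate rows
P=s["eef_pos"][:2];M=R.from_rotvec(s["eef_rot"]).as_matrix()
for i in range(17):
    q=P-ax;zz=M[:2,2];a=np.arctan2(*(q[::-1]))
    # lever angle for a face 19 mm ahead of the TCP along z
    d=q@zz+.019;  # perpendicular distance of post-centre line from axis along z
    yy=M[:2,1]; t=np.arcsin(np.clip(d/.158,-1,1)); zang=np.arctan2(zz[1],zz[0])
    print(i,P.round(4),"lever",round((zang-np.pi/2+t)%(2*np.pi),3),"radial",round(abs(q@yy),4))
    P=P+M[:2,2]*.0075+M[:2,1]*0; M=M@R.from_rotvec([-np.radians(2.72),0,0]).as_matrix()
E
```

```text
[ 0.58856805 -0.0339335   0.12062862] [[-0.003, 0.551, -0.835], [0.001, -0.835, -0.551], [-1.0, -0.002, 0.002]] [-0.72084677 -0.11530165  0.93712163]
0 [ 0.5886 -0.0339] lever 2.068 radial 0.1583
1 [ 0.5823 -0.0381] lever 2.116 radial 0.1569
2 [ 0.5763 -0.0425] lever 2.164 radial 0.1556
3 [ 0.5704 -0.0472] lever 2.212 radial 0.1542
4 [ 0.5648 -0.0522] lever 2.261 radial 0.1529
5 [ 0.5594 -0.0574] lever 2.31 radial 0.1515
6 [ 0.5543 -0.0629] lever 2.36 radial 0.1502
7 [ 0.5495 -0.0686] lever 2.41 radial 0.1489
8 [ 0.5449 -0.0746] lever 2.46 radial 0.1476
9 [ 0.5406 -0.0807] lever 2.511 radial 0.1463
10 [ 0.5366 -0.0871] lever 2.562 radial 0.1451
11 [ 0.533  -0.0936] lever 2.614 radial 0.1439
12 [ 0.5296 -0.1003] lever 2.666 radial 0.1427
13 [ 0.5266 -0.1072] lever 2.718 radial 0.1416
14 [ 0.5238 -0.1142] lever 2.77 radial 0.1405
15 [ 0.5215 -0.1213] lever 2.823 radial 0.1394
16 [ 0.5194 -0.1285] lever 2.876 radial 0.1384
```

Request:
servo_tool(
  motion=[
    {"x":0,"y":-0.14,"z":0.75,"rx":-2.72,"ry":0,"rz":0,"gripper":0},
    {"x":0,"y":-0.14,"z":0.75,"rx":-2.72,"ry":0,"rz":0,"gripper":0},
    {"x":0,"y":-0.14,"z":0.75,"rx":-2.72,"ry":0,"rz":0,"gripper":0},
    {"x":0,"y":-0.14,"z":0.75,"rx":-2.72,"ry":0,"rz":0,"gripper":0},
    {"x":0,"y":-0.14,"z":0.75,"rx":-2.72,"ry":0,"rz":0,"gripper":0},
    {"x":0,"y":-0.14,"z":0.75,"rx":-2.72,"ry":0,"rz":0,"gripper":0},
    {"x":0,"y":-0.14,"z":0.75,"rx":-2.72,"ry":0,"rz":0,"gripper":0},
    {"x":0,"y":-0.14,"z":0.75,"rx":-2.72,"ry":0,"rz":0,"gripper":0},
    {"x":0,"y":-0.14,"z":0.75,"rx":-2.72,"ry":0,"rz":0,"gripper":0},
    {"x":0,"y":-0.14,"z":0.75,"rx":-2.72,"ry":0,"rz":0,"gripper":0},
    {"x":0,"y":-0.14,"z":0.75,"rx":-2.72,"ry":0,"rz":0,"gripper":0},
    {"x":0,"y":-0.14,"z":0.75,"rx":-2.72,"ry":0,"rz":0,"gripper":0},
    {"x":0,"y":-0.14,"z":0.75,"rx":-2.72,"ry":0,"rz":0,"gripper":0},
    {"x":0,"y":-0.14,"z":0.75,"rx":-2.72,"ry":0,"rz":0,"gripper":0},
    {"x":0,"y":0,"z":0,"rx":0,"ry":0,"rz":0,"gripper":0},
  ],
)

```text
time: 5.92
eef_pos: [0.511, -0.1021, 0.1242]
eef_rot: [1.445, 1.037, -1.441]
wrist_force: [-0.7, 1.2, 1.9]
grip_width: -0.004
```

```bash
cat > look.py <<'E'
import sys
from h import *
from scipy.spatial.transform import Rotation as R
s=arm.state();P=s["eef_pos"];M=R.from_rotvec(s["eef_rot"]).as_matrix();ax=np.array([.6486,-.184])
q=P[:2]-ax;zz=M[:2,2];zz=zz/np.linalg.norm(zz)
print("pos",P.round(4),"z",M[:,2].round(3),"force",s["wrist_force"].round(1),"lever if 19mm",round((np.arctan2(zz[1],zz[0])-np.pi/2+np.arcsin((q@zz+.019)/.158))%(2*np.pi),3),"out",(q@M[:2,1]).round(4))
t=arm.read_camera("top");c=arm.read_camera("scene")
for n,x in(("top",t),("scene",c)): np.savez(f"{n}1.npz",**{k:x[k] for k in("color","camera_matrix","extrinsics")})
a=cv2.resize(t["color"][150:225,250:345],None,fx=4,fy=4,interpolation=2)
b=cv2.resize(c["color"][170:245,165:260],None,fx=4,fy=4,interpolation=2)
cv2.imwrite(f"pics/{sys.argv[1]}.png",cv2.cvtColor(np.hstack([a,b]),cv2.COLOR_RGB2BGR))
E
python3 look.py push1
```

```text
pos [ 0.511  -0.1021  0.1242] z [-0.317 -0.948 -0.001] force [-0.7  1.2  1.9] lever if 19mm 2.724 out -0.1564
```

View pics/push1.png

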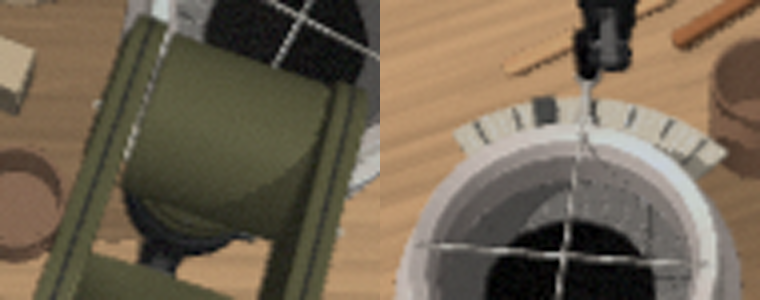

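The scene half shows the bar at about (587,98) near the fourth line, and the clip at (545,109). The top view is blocked by the arm. I'll work out the lever angle from this picture.

```bash
python3 - <<'E'
from h import *
c=dict(np.load("scene1.npz"))
ax=np.array([.6486,-.184])
f=lambda x,y:((x-380+.5)/4-.5+165,(y+.5)/4-.5+170)
for xy,z in(((587,95),.114),((587,85),.114),((545,109),.1085)):
    q=ray(c,*f(*xy),z)[:2]-ax;print(xy,np.hypot(*q).round(4),np.arctan2(q[1],q[0]).round(3))
for a in np.arange(2.64,3,.06):
    print(a.round(2),[(lambda p:((p[0]-165+.5)*4-.5+380,(p[1]-170+.5)*4-.5))(proj(c,[ax[0]+r*np.cos(a),ax[1]+r*np.sin(a),.114])) for r in(.115,.133,.145)])
E
```

```text
(587, 95) 0.1374 2.728
(587, 85) 0.1456 2.732
(545, 109) 0.1317 2.946
2.64 [(np.float64(599.304380650376), np.float64(123.86727301459678)), (np.float64(603.5471244309077), np.float64(101.60027303444565)), (np.float64(606.3357387654281), np.float64(86.96491475136042))]
2.7 [(np.float64(589.191635235547), np.float64(123.06547392206085)), (np.float64(591.9502537969503), np.float64(100.68707915646064)), (np.float64(593.7632952847043), np.float64(85.97937048406868))]
2.76 [(np.float64(579.0178103923297), np.float64(122.78286383330362)), (np.float64(580.2844609944563), np.float64(100.36415794352297)), (np.float64(581.1169303929279), np.float64(85.63011323123396))]
2.82 [(np.float64(568.8134836240198), np.float64(123.02022344416855)), (np.float64(568.5837922055343), np.float64(100.63236228344044)), (np.float64(568.4328285172746), np.float64(85.91803766757505))]
2.88 [(np.float64(558.6093167713474), np.float64(123.77707969424966)), (np.float64(556.8823855603623), np.float64(101.49122273748515)), (np.float64(555.7472703535626), np.float64(86.8426860920946))]
2.94 [(np.float64(548.4360209233718), np.float64(125.05170321151866)), (np.float64(545.2144449293394), np.float64(102.93894392695518)), (np.float64(543.0966141017461), np.float64(88.40224406864229))]
```

Request:
servo_tool(
  motion=[
    {"x":0,"y":-0.14,"z":0.75,"rx":-2.72,"ry":0,"rz":0,"gripper":0},
    {"x":0,"y":-0.14,"z":0.75,"rx":-2.72,"ry":0,"rz":0,"gripper":0},
    {"x":0,"y":-0.14,"z":0.75,"rx":-2.72,"ry":0,"rz":0,"gripper":0},
    {"x":0,"y":-0.14,"z":0.75,"rx":-2.72,"ry":0,"rz":0,"gripper":0},
    {"x":0,"y":-0.07,"z":0.37,"rx":-1.4,"ry":0,"rz":0,"gripper":0},
    {"x":0,"y":0,"z":0,"rx":0,"ry":0,"rz":0,"gripper":0},
    {"x":0,"y":0,"z":0,"rx":0,"ry":0,"rz":0,"gripper":0},
  ],
)

```text
time: 6.9
eef_pos: [0.4962, -0.1334, 0.1222]
eef_rot: [1.287, 1.156, -1.288]
wrist_force: [-0.4, 0.6, -0.1]
grip_width: 0.001
```

```bash
python3 look.py push2
```

```text
pos [ 0.4962 -0.1334  0.1222] z [-0.107 -0.994  0.001] force [-0.4  0.6 -0.1] lever if 19mm 2.939 out -0.1569
```

View pics/push2.png

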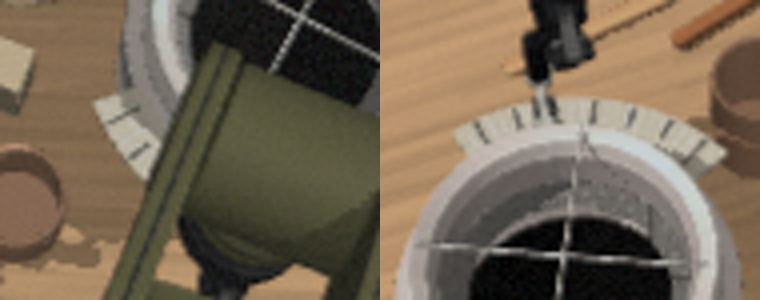

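The bar now lies over the clip at about (542,97). I'll retreat, lift and go above the start button, then check before pressing.

Request:
servo_tool(
  motion=[
    {"x":0,"y":0,"z":-1.5,"rx":0,"ry":0,"rz":0,"gripper":0},
    {"x":0,"y":0,"z":-1.5,"rx":0,"ry":0,"rz":0,"gripper":0},
    {"x":-3.4,"y":0,"z":0,"rx":0,"ry":0,"rz":0,"gripper":0},
    {"x":-3.3,"y":0,"z":0,"rx":0,"ry":0,"rz":0,"gripper":0},
    {"x":-3.3,"y":0,"z":0,"rx":0,"ry":0,"rz":0,"gripper":0},
    {"x":0,"y":0.935,"z":-4.245,"rx":0,"ry":0,"rz":0,"gripper":0},
    {"x":0,"y":0.935,"z":-4.245,"rx":0,"ry":0,"rz":0,"gripper":0},
    {"x":0,"y":0.935,"z":-4.245,"rx":0,"ry":0,"rz":0,"gripper":0},
    {"x":0,"y":0.935,"z":-4.245,"rx":0,"ry":0,"rz":0,"gripper":0},
    {"x":0,"y":0.935,"z":-4.245,"rx":0,"ry":0,"rz":0,"gripper":0},
    {"x":0,"y":0.935,"z":-4.245,"rx":0,"ry":0,"rz":0,"gripper":0},
    {"x":0,"y":0.935,"z":-4.245,"rx":0,"ry":0,"rz":0,"gripper":0},
    {"x":0,"y":0,"z":0,"rx":0,"ry":0,"rz":0,"gripper":0},
    {"x":0,"y":0,"z":0,"rx":0,"ry":0,"rz":0,"gripper":0},
  ],
)

```text
time: 8.75
eef_pos: [0.5956, 0.1854, 0.2219]
eef_rot: [1.286, 1.157, -1.288]
wrist_force: [-0.1, -0.1, -0.1]
grip_width: -0.003
```

```bash
python3 look.py away
```

```text
pos [0.5956 0.1854 0.2219] z [-0.106 -0.994  0.001] force [-0.1 -0.1 -0.1] lever if 19mm nan out -0.0919look.py:6: RuntimeWarning: invalid value encountered in arcsin
  print("pos",P.round(4),"z",M[:,2].round(3),"force",s["wrist_force"].round(1),"lever if 19mm",round((np.arctan2(zz[1],zz[0])-np.pi/2+np.arcsin((q@zz+.019)/.158))%(2*np.pi),3),"out",(q@M[:2,1]).round(4))
```

View pics/away.png

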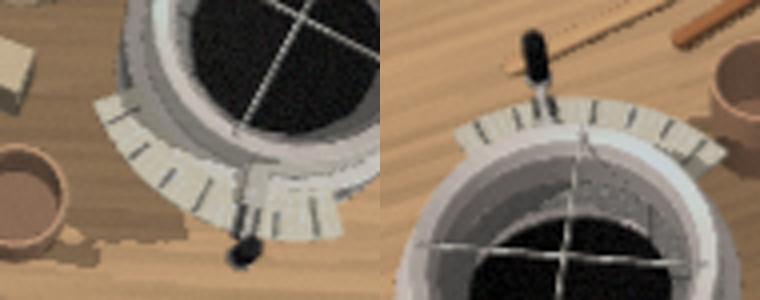

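The arm is clear. In the top half the post is at about (245,250), with the bar at (247,215) over the clip and dark clip showing on both sides. I'll check the angle with numbers and an overlay.

```bash
python3 - <<'E'
from h import *
ax=np.array([.6486,-.184]);out=[]
for n,(x0,y0) in(("top",(290,185)),("scene",(190,172))):
    c=dict(np.load(n+"1.npz"));k=12
    im=cv2.resize(c["color"][y0:y0+40,x0:x0+32],None,fx=k,fy=k,interpolation=2)
    g=lambda r,a,z:((proj(c,[ax[0]+r*np.cos(a),ax[1]+r*np.sin(a),z])-[x0,y0]+.5)*k-.5)
    for a,col in((2.94,(255,0,0)),):
        for r,z in((.115,.114),(.133,.114),(.158,.16)):
            cv2.circle(im,tuple(g(r,a,z).round().astype(int).tolist()),2,col,-1)
        h=np.arctan(.008/.133)
        for da in(-h,h): cv2.line(im,tuple(g(.125,a+da,.1085).astype(int).tolist()),tuple(g(.142,a+da,.1085).astype(int).tolist()),(0,255,0),1)
    out.append(im)
    # dark post blob centroid
    G=c["color"].astype(int).max(2)[y0:y0+40,x0:x0+32]
    m=(G<45).astype(np.uint8);N,_,st,ce=cv2.connectedComponentsWithStats(m)
    i=1+st[1:,4].argmax();uv=ce[i]+[x0,y0]
    q=ray(c,*uv,.137)[:2]-ax;print(n,uv.round(1),st[i],"post r,angle",np.hypot(*q).round(4),np.arctan2(q[1],q[0]).round(3))
cv2.imwrite("pics/ov.png",cv2.cvtColor(np.hstack(out),cv2.COLOR_RGB2BGR))
E
```

```text
top [311.1 212.7] [18 25  7  6 30] post r,angle 0.1585 2.939
scene [203.7 184.2] [11  6  6 13 51] post r,angle 0.1548 2.949
```

View pics/ov.png

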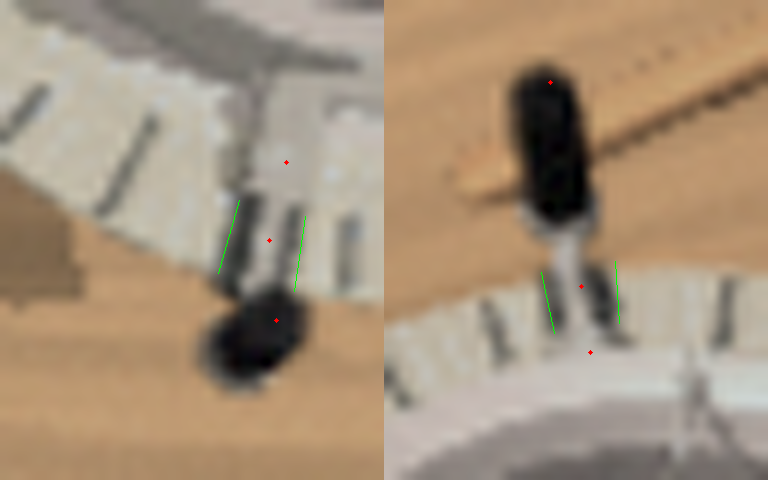

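The overlay puts the bar over the clip with dark clip on both sides. The two cameras give the lever at 2.939 and 2.949 rad, against 2.942 for the clip. Next I press the start button.

Request:
servo_tool(
  motion=[
    {"x":5,"y":0,"z":0,"rx":0,"ry":0,"rz":0,"gripper":0},
    {"x":5,"y":0,"z":0,"rx":0,"ry":0,"rz":0,"gripper":0},
    {"x":3,"y":0,"z":0,"rx":0,"ry":0,"rz":0,"gripper":0},
    {"x":1.7,"y":0,"z":0,"rx":0,"ry":0,"rz":0,"gripper":0},
    {"x":0,"y":0,"z":0,"rx":0,"ry":0,"rz":0,"gripper":0},
    {"x":0,"y":0,"z":0,"rx":0,"ry":0,"rz":0,"gripper":0},
  ],
)

```text
time: 9.6
eef_pos: [0.5975, 0.1851, 0.0773]
eef_rot: [1.29, 1.155, -1.285]
wrist_force: [1.3, -0.1, 0.4]
grip_width: 0.003
```

Request:
servo_tool(
  motion=[
    {"x":0.4,"y":0,"z":0,"rx":0,"ry":0,"rz":0,"gripper":0},
    {"x":0.4,"y":0,"z":0,"rx":0,"ry":0,"rz":0,"gripper":0},
    {"x":0.2,"y":0,"z":0,"rx":0,"ry":0,"rz":0,"gripper":0},
    {"x":0,"y":0,"z":0,"rx":0,"ry":0,"rz":0,"gripper":0},
    {"x":0,"y":0,"z":0,"rx":0,"ry":0,"rz":0,"gripper":0},
  ],
)

```text
time: 10.22
eef_pos: [0.5967, 0.1853, 0.0659]
eef_rot: [1.288, 1.156, -1.287]
wrist_force: [0.2, 0.1, 2.0]
grip_width: 0.001
```

Contact at 2.0 N with z = 0.0659 fits the spring. I'll press on to the bottom.

Request:
servo_tool(
  motion=[
    {"x":0.2,"y":0,"z":0,"rx":0,"ry":0,"rz":0,"gripper":0},
    {"x":0.2,"y":0,"z":0,"rx":0,"ry":0,"rz":0,"gripper":0},
    {"x":0.1,"y":0,"z":0,"rx":0,"ry":0,"rz":0,"gripper":0},
    {"x":0,"y":0,"z":0,"rx":0,"ry":0,"rz":0,"gripper":0},
    {"x":0,"y":0,"z":0,"rx":0,"ry":0,"rz":0,"gripper":0},
  ],
)

```text
time: 10.85
eef_pos: [0.5968, 0.1853, 0.062]
eef_rot: [1.288, 1.156, -1.287]
wrist_force: [-1.8, 0.5, 10.4]
grip_width: -0.001
```

It bottomed out: z = 0.062 and 10.4 N, well above the 4.5 N needed. Releasing straight up.

Request:
servo_tool(
  motion=[
    {"x":-1,"y":0,"z":0,"rx":0,"ry":0,"rz":0,"gripper":0},
    {"x":-3,"y":0,"z":0,"rx":0,"ry":0,"rz":0,"gripper":0},
    {"x":-4,"y":0,"z":0,"rx":0,"ry":0,"rz":0,"gripper":0},
    {"x":-4,"y":0,"z":0,"rx":0,"ry":0,"rz":0,"gripper":0},
    {"x":-4,"y":0,"z":0,"rx":0,"ry":0,"rz":0,"gripper":0},
    {"x":0,"y":0,"z":0,"rx":0,"ry":0,"rz":0,"gripper":0},
    {"x":0,"y":0,"z":0,"rx":0,"ry":0,"rz":0,"gripper":0},
  ],
)

```text
time: 11.72
eef_pos: [0.5953, 0.1849, 0.2188]
eef_rot: [1.286, 1.158, -1.29]
wrist_force: [-0.6, -0.5, 0.3]
grip_width: -0.0
```

```bash
python3 - <<'E'
from h import *
s=arm.state();print(s["eef_pos"].round(4),s["wrist_force"].round(1))
c=arm.read_camera("scene");t=arm.read_camera("top")
cv2.imwrite("pics/end.png",cv2.cvtColor(c["color"],cv2.COLOR_RGB2BGR))
for n,x,(x0,y0) in(("top",t,(290,185)),("scene",c,(190,172))):
    o=np.load(n+"1.npz")["color"].astype(int)[y0:y0+40,x0:x0+32]
    print(n,"lever region change",np.abs(x["color"].astype(int)[y0:y0+40,x0:x0+32]-o).mean().round(2))
E
```

```text
[0.5953 0.1849 0.2188] [-0.6 -0.5  0.3]
top lever region change 1.57
scene lever region change 1.43
```

View pics/end.png

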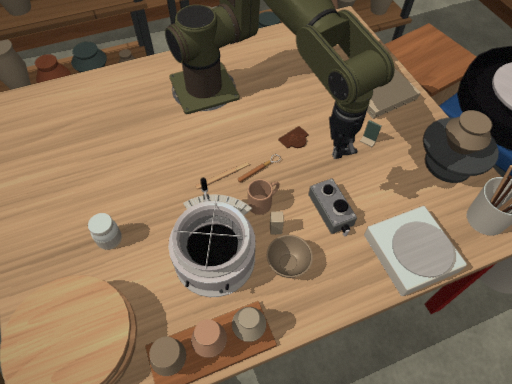

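The lever is at the clip, at (204,190), and the ware, tools and station stand where they were. The arm is clear, so I'll hand in.

```bash
python3 -c "
from bench import arm
print(arm.finish_job())"
```

```text
the job is handed in; nothing more can be done
None
```

The lever is set at the clip, the start button has been pressed fully down and released, and the job is handed in at about 12 s of the 54 s allowed.

- **Lever:** I pushed the post round with the shut fingers until the bar lay over the clip. With the arm clear, the two cameras put the lever at 2.939 and 2.949 rad against 2.942 for the clip. They disagreed slightly: the scene view suggested the bar is 1–2 mm past the clip's centre, the top view showed it centred. Dark clip shows on both sides of the bar in each view, so I left it.
- **Start button:** The first contact read 2.0 N at 65.9 mm. It then went down to 62.0 mm at 10.4 N, which is the full 6 mm of travel. I took the tool straight up, and the force fell back to about zero. I did not measure that the button came back out.
- **Rest of the bench:** In the last picture the ware and tools appear where they stood, judged by eye. The lever did not move during the press, and the arm was touching nothing. I saw no contact with the stop button.

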